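Hold a mounted specimen at preload in a spring plunger fixture

TASK

Stand the red resin-mounted specimen flat on the fixture's plate between the brass plunger and the dark steel V and let go of it, then push the red handle towards the V until the plunger has seated the specimen against the V and you feel the load spring give. Press on to about 8 mm of spring travel (about 12 N; the sleeve's front rim is then in the green band on the rod, and it must never go beyond the start of the red band), and finish the program while still holding the handle there. Leave the green and the black specimen where they are.

Things in the scene. Friction and masses are not known exactly. Their poses are not given: they have to be found in the camera images.
- fixture: Spring plunger fixture, fixed to the bench: aluminium plate 265 x 90 x 12 mm, x = -165 to +100 mm. Origin at bench level under the plunger's axis; x axis = push direction, from handle to V; z up. Along x: red handle, rod with colour bands, guide block (x -50 to -28 mm, top at 38 mm), brass V-shaped plunger head (tips at x = -2 mm at rest, 42 mm wide, top at 29 mm), free plate, dark steel V-block.
- load_spot (a point): Middle of the free plate between the resting plunger head and the V, where the specimen is best put down: gap about 60 mm along the fixture's x, sides open, so grip the specimen across the fixture (along its y). The two 90 degree Vs centre it if it is within 10 mm of the axis. The point is 21 mm over the bench; the plate's top is at 12 mm.
- seat (a point): Where the specimen's centre lies when it is home in the V: 30 mm beyond load_spot along the fixture's x, 21 mm over the bench. The dark steel V-block's tips are 1 mm beyond this point along x; it is 41 mm wide over the tips, its top 34 to 38 mm over the bench.
- handle_face (a point): Centre of the flat push face of the red handle, on its side away from the V: an upright paddle 12 mm thick (x), 36 mm wide (y), from 28 to 82 mm over the bench; the point is 55 mm over the bench and moves with the handle. The paddle stands on a 21 mm sleeve over the rod (axis 21 mm over the bench). Nothing stands beside it.
- plunger (a joint): Travel of the plunger head and rod (m): 0 at rest; the light return spring (1 N at rest, about 2.2 N at 60 mm) pushes it back when let go. With the specimen home in the V it reads about 0.060; end stop 0.066.
- handle (a joint): Travel of the load spring between handle and plunger (m): 0 until the plunger meets resistance, as the spring is preloaded with 4 N; then 1 N for each mm: 12 N in all at 0.008; end stop 0.014. Bands on the rod, ahead of the sleeve's front rim at rest: white 0 to 6 mm, green 6 to 10 mm, white to 12 mm, red beyond.
- red_center (a point): Centre, half-way up, of the red resin-mounted specimen: a disc 30 mm in diameter, 18 mm high, about 25 g, standing upright on the bench.
- green_center (a point): Centre of the green specimen, 30 mm in diameter, 17 mm high; a bystander, not to be moved.
- black_center (a point): Centre of the black specimen that stands loose on the bench (not the ones in the wooden rack), 30 mm in diameter, 13 mm high; a bystander, not to be moved.
Things that resemble listed ones, but are neither listed nor needed, are in the scene too. Of the things that look like the part that bears red_center, the smaller one is meant.

How it is judged:
By the outcome, as a careful person would: the job done as asked, in the order asked, and still so for the second after the job is handed in, while the arm keeps its last pose, push and grip.
It also fails if it takes over 58 s, if anything falls off the work surface, if the arm or the gripper's body presses on something with over 40 N, if the wrist force passes 120 N, or if a joint passes its speed limit or range.

ROBOT

A 6-joint arm with a two-finger parallel gripper is mounted at the origin on a cart in front of the work surface, level with it; the furniture and walls round the work are solid. World frame = base frame: x ahead of the robot, y to its left, z up, the work surface at z = 0. Lengths are in m, angles in degrees, forces in N, time in s.
With the tool pointing down it reaches from about 0.375 to 0.9 m from the base axis. Payload 3.1 kg.
Tool frame: the origin (TCP) lies at the very end of the fingers, on their centre line; the grasp point (between the pads) lies bot.hold_point_z behind it (bot.hold_point_z is the distance from the TCP to the grasp point, in m); z points along the fingers, y is the line along which they close (so a half turn about z gives the same grasp; the last joint's range is limited). The gripper opens to 87 mm and grips with 3 to 60 N. Pads are 19 mm wide; open, the fingers measure 117 mm over their backs; the gripper's body (75 mm by 190 mm) begins 51 mm behind the grasp point.
Start: joints at [-76.977, 30.224, 82.088, -0, 67.689, -10.227], TCP at [0.247, -0.574, 0.223] pointing down, gripper open.
Joint ranges: [-176.69, 176.69], [-43.24, 126.21], [12.49, 139.97], [-82, 262], [0, 151.66], [-163.58, 163.58]. Speed limits (degrees/s): [159.86, 159.86, 180, 180, 180, 180].

INTERFACE

Orientations are given as a 3x3 rotation matrix whose columns are the frame's x, y, z axes.
In Python, from rig import bot gives the robot as it stands.
- The arm moves only by the tool apply_moves, never from a script. Its argument "plan" is one flat list of numbers, 4 for each row, row after row: the shift along the world's x, y, z normalised to -1 to 1, where 1 is 0.05 m, then the turn about the world's z normalised to -1 to 1, where 1 is 10 degrees. A call has 1 to 12 rows; each row shifts and turns the commanded pose from where the row before left it; what a row does not reach is not made up. A row lasts 1/8 s, in which the tool goes at most 62.5 mm and 10.7 degrees, less where a joint would pass 70% of its speed; a pose out of reach is approached as far as the arm can. A call with a number of a shift or a turn outside -1 to 1 is refused whole. A call with a gripper value outside its range is refused whole. "grip" is the closure, from -1 (fully open) to 1 (shut), so that 0 is half open, set as the call begins (left out, the last holds). The fingers move at their own pace and stop on an object; the grip force is fixed at half the most. Time passes only in rows, so rows that do not move let the fingers close. It gives the time, the measured TCP pose, the force, the opening and the grip force at its end, in the units of the state.
- bot.read_state(): the state, without advancing time (a new reading comes with each control period).
- bot.capture(name): name is "scene" or "top" or "wrist"; returns (picture, depth): 480x640x3 uint8, red, green, blue; 480x640 float32, m along the optical axis (not along the pixel's ray), 0 where there is no reading.
- bot.camera_info(name): a dict with "vertical_fov" (degrees; the focal length in pixels is half the picture's height over the tangent of half this angle, whatever the lens; pixels are square), "cx", "cy" (the principal point, pixels), "rvec" (rotation vector, rad) and "tvec" (3), from world to camera coordinates, as OpenCV has them; the wrist camera has in their place "mount" (4x4, takes a point from camera to tool coordinates, whose origin is the TCP and whose axes are the flange's). Camera axes: x right, y down, z forward; pixel columns grow to the right and rows downward; lengths in m; the calibration is good to about 2 mm. A picture is of the moment at which its call begins: read the wrist's pose just before it. camera_info takes no time and is no camera call.
- bot.hand_in(): hands the job in; it is judged then, once.
Trained networks look in the newest picture that a camera, given by its name, has taken for a name from the list of things; names that differ only in an ending like _2 or _b are one class to them, and where a whole thing is asked for, a point or a joint stands for the part that bears it (a point fixed in the world has none). Each returns a list of dicts, best first, with "p" (0 to 1); they miss things now and then, are a little off and sometimes report something else, mostly with a low value. They report only what shows in the picture. A call takes as long as a camera call. They do not tell look-alikes from the thing itself.
- bot.outline_of(camera, target): "mask" (480x640 bool, what is visible of it) and "xy" ([column, row] as shares, 0 to 1, of the picture: columns of its width, rows of its height, amid what is visible of it).
- bot.pinpoint(camera, target): "xy" ([column, row] as shares, 0 to 1, of the picture: columns of its width, rows of its height: a listed point, or the origin of a listed thing).
The state is a dict: "time_s": time; "joint_positions": joint angles; "qvel": joint speeds; "tau": joint torques, N m; "position": TCP position; "tcp_rot": TCP orientation; "force": force on the tool from outside, world axes, zero at the start; "moment": the same for the moment, N m; "opening": opening from 0.0 (shut) to 1.0 (fully open); "grasp_force": force on a finger pad.
Only numpy, scipy, OpenCV 4.12 (cv2) and the standard library are available. Lean on these libraries where they do the work, as an engineer would, in place of code of your own. Each camera call takes 0.05 s, during which the arm holds its last target. There are 200 camera calls.

## Working session

There is one attempt and no reset: what is moved stays moved. The work goes in short steps, Python scripts to look and compute and a tool call to move; the robot and the scene stay as the last step left them, time stands still between calls to the robot, and variables do not carry over. Pictures are saved under pics/ and viewed, at most 10 in all, crops included, and the job is handed in when it is done.

Besides the shell and the picture viewer there is one more tool, called after "Request:" as a command line: name --argument value ..., lists and objects as JSON in quotes. apply_moves: Moves the arm, as the interface text tells. Its arguments: {"type":"object","properties":{"plan":{"type":"array","items":{"type":"number"}},"grip":{"type":"number"}},"required":["plan"]}

```bash
mkdir -p pics; ls
cat > h.py <<'E'
import numpy as np, cv2
from rig import bot
def cam(n):
    i=bot.camera_info(n); f=240/np.tan(np.radians(i["vertical_fov"])/2)
    K=np.array([[f,0,i["cx"]],[0,f,i["cy"]],[0,0,1.]])
    if "mount" in i:
        s=bot.read_state(); T=np.eye(4); T[:3,:3]=np.array(s["tcp_rot"]); T[:3,3]=s["position"]
        M=T@np.array(i["mount"]); return K,M[:3,:3],M[:3,3]
    R=cv2.Rodrigues(np.array(i["rvec"],float))[0]; return K,R.T,-R.T@np.array(i["tvec"],float).ravel()
def ray_z(c,u,v,z):
    K,R,o=c; d=R@np.linalg.solve(K,[u,v,1.]); return o+d*(z-o[2])/d[2]
def px_depth(c,u,v,dep):
    K,R,o=c; return o+R@(np.linalg.solve(K,[u,v,1.])*dep)
E
python3 - <<'E'
from h import *
print(bot.hold_point_z, bot.read_state()["time_s"])
for n in ["scene","top"]:
    c=cam(n); p,d=bot.capture(n); cv2.imwrite(f"pics/{n}0.png",p[:,:,::-1]); np.save(f"{n}_d.npy",d)
    print(n,c[2],bot.camera_info(n))
    for t,z in [("red_center",.009),("green_center",.0085),("black_center",.0065),("load_spot",.021),("seat",.021),("handle_face",.055),("fixture",0)]:
        for r in bot.pinpoint(n,t)[:3]:
            u,v=r["xy"][0]*640,r["xy"][1]*480
            print(t,round(r["p"],2),round(u),round(v),ray_z(c,u,v,z).round(4), 'surf',px_depth(c,u,v,d[int(v),int(u)]).round(3))
E
```

```text
pics
0.0187 0.0
scene [-0.02836762  0.75444196  0.56343411] {'vertical_fov': 53.274949953851426, 'cx': 325.6415486179846, 'cy': 237.66429077795058, 'rvec': array([ 0.77366873, -2.32081966,  1.41258916]), 'tvec': array([0.41939203, 0.21527561, 0.81560537])}
red_center 0.74 385 258 [ 0.4298 -0.106   0.009 ] surf [ 0.423 -0.092  0.018]
red_center 0.6 231 264 [0.6932 0.1294 0.009 ] surf [0.683 0.139 0.017]
green_center 0.64 251 284 [0.599  0.1617 0.0085] surf [0.591 0.169 0.015]
green_center 0.5 349 239 [ 0.549  -0.1332  0.0085] surf [ 0.56  -0.15  -0.002]
green_center 0.33 306 288 [0.4961 0.1038 0.0085] surf [0.454 0.156 0.053]
black_center 0.44 396 232 [ 0.4781 -0.2455  0.0065] surf [ 0.482 -0.253  0.002]
load_spot 0.82 238 266 [0.6562 0.14   0.021 ] surf [0.669 0.128 0.01 ]
load_spot 0.42 306 287 [0.4872 0.1142 0.021 ] surf [0.456 0.153 0.054]
seat 0.74 228 267 [0.6704 0.1563 0.021 ] surf [0.684 0.145 0.01 ]
handle_face 0.84 306 289 [0.4502 0.1607 0.055 ] surf [0.453 0.157 0.052]
fixture 0.93 251 286 [0.6021 0.1591 0.    ] surf [0.589 0.171 0.012]
top [ 0.4693532  -0.01645953  0.96870
[... 172 characters left out ...]
17,  0.54814521,  0.92544749])}
red_center 0.87 370 299 [ 0.4315 -0.1167  0.009 ] surf [ 0.432 -0.115  0.027]
red_center 0.49 406 296 [ 0.4396 -0.1871  0.009 ] surf [ 0.44  -0.185  0.021]
green_center 0.71 388 244 [ 0.541  -0.1497  0.0085] surf [ 0.54  -0.148  0.021]
black_center 0.6 449 269 [ 0.494  -0.2735  0.0065] surf [ 0.494 -0.271  0.015]
load_spot 0.75 237 189 [0.6409 0.1517 0.021 ] surf [0.642 0.153 0.013]
seat 0.86 240 174 [0.6707 0.1478 0.021 ] surf [0.673 0.149 0.011]
handle_face 0.54 227 284 [0.4544 0.1567 0.055 ] surf [0.454 0.165 0.014]
fixture 0.88 236 203 [0.6167 0.1561 0.    ] surf [0.615 0.154 0.012]
fixture 0.59 406 293 [ 0.4449 -0.1899  0.    ] surf [ 0.445 -0.186  0.021]
```

View pics/top0.png

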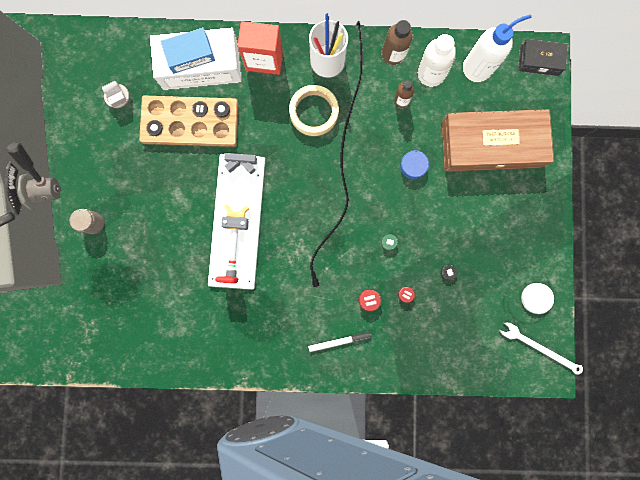

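View pics/scene0.png

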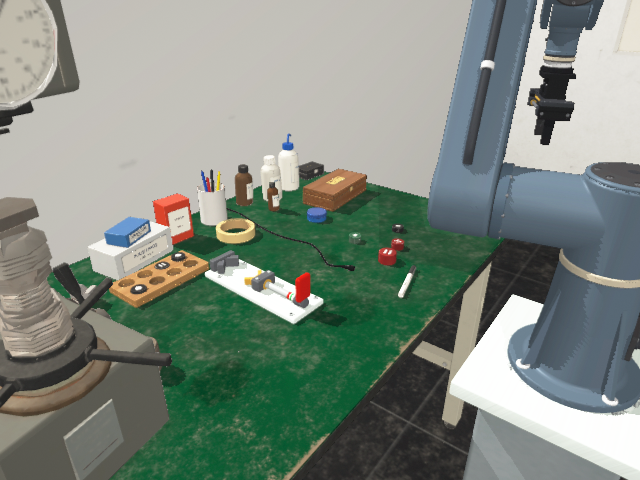

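The top view shows the smaller red disc at about (406,295) and the larger look-alike at (370,300). Green is at (389,242) and black at (449,271). The fixture's handle is at (228,280) and its V at (240,162). Next I fit the plate and disc more precisely.

```bash
cat > m.py <<'E'
from h import *
p,d=bot.capture("top"); c=cam("top")
hsv=cv2.cvtColor(p,cv2.COLOR_RGB2HSV)
roi=np.zeros((480,640),np.uint8); roi[148:295,200:275]=1
m=((hsv[...,1]<40)&(hsv[...,2]>150)).astype(np.uint8)*roi
n,l,st,_=cv2.connectedComponentsWithStats(m)
m=(l==1+np.argmax(st[1:,4])).astype(np.uint8)
pts=np.argwhere(m)[:,::-1]
W=np.array([ray_z(c,u,v,.012)[:2] for u,v in pts],np.float32)
r=cv2.minAreaRect(W*1000); print("plate",r,cv2.boxPoints(r).round(1).tolist())
red=((hsv[...,1]>130)&((hsv[...,0]<8)|(hsv[...,0]>172))&(hsv[...,2]>60)).astype(np.uint8)
n,l,st,ce=cv2.connectedComponentsWithStats(red)
for i in range(1,n):
    if st[i,4]>20: print(st[i],ray_z(c,*(st[i,:2]+st[i,2:4]/2-.5),.018 if st[i,1]>285 else .06).round(4))
s=bot.read_state(); print(np.round(s["tcp_rot"],3),s["opening"])
for t in ["red_center","handle_face","fixture"]:
    for o in bot.outline_of("top",t)[:3]:
        k=o["mask"]; y,x=np.nonzero(k); print(t,round(o["p"],2),x.min(),x.max(),y.min(),y.max(),k.sum())
E
python3 m.py
```

```text
plate ((580.3560791015625, 151.96795654296875), (91.60633850097656, 267.9442138671875), 87.50633239746094) [[444.5, 112.0], [712.2000122070312, 100.4000015258789], [716.2000122070312, 191.89999389648438], [448.5, 203.60000610351562]]
[238  26  44  49 579] [0.908  0.1127 0.06  ]
[314  37  11  18  60] [ 0.9211 -0.0025  0.06  ]
[215 276  23   7 126] [0.4634 0.158  0.06  ]
[398 287  17  16 132] [ 0.4422 -0.1862  0.018 ]
[359 289  22  22 271] [ 0.4306 -0.1149  0.018 ]
[[ 0.919  0.395  0.   ]
 [ 0.395 -0.919 -0.   ]
 [ 0.     0.    -1.   ]] 0.998288756336162
red_center 0.78 397 415 286 302 244
red_center 0.7 358 380 289 310 387
handle_face 0.58 216 237 270 282 187
fixture 0.85 208 264 153 288 6181
```

Request:
apply_moves --plan '[0.39,0.77,-0.14,0.4,0.39,0.77,-0.14,0.4,0.39,0.77,-0.14,0.4,0.39,0.77,-0.14,0.4,0.39,0.77,-0.14,0.4,0.39,0.77,-0.14,0.4,0.39,0.77,-0.14,0.4,0.39,0.77,-0.14,0.4,0.39,0.77,-0.14,0.4,0.37,0.81,-0.14,0.4,0,0,0,0]' --grip -0.4

```text
time_s: 2.38
position: [0.4409, -0.1844, 0.1522]
tcp_rot: [[0.446, 0.895, -0.001], [0.895, -0.446, 0.001], [0.001, -0.002, -1.0]]
force: [-0.7, -0.7, 0.1]
opening: 0.702
grasp_force: 0.0
```

```bash
cat > w.py <<'E'
from h import *
import sys
c=cam("wrist"); p,d=bot.capture("wrist"); cv2.imwrite(f"pics/{sys.argv[1]}.png",p[:,:,::-1])
hsv=cv2.cvtColor(p,cv2.COLOR_RGB2HSV)
red=((hsv[...,1]>130)&((hsv[...,0]<8)|(hsv[...,0]>172))&(hsv[...,2]>60)).astype(np.uint8)
n,l,st,ce=cv2.connectedComponentsWithStats(red)
for i in range(1,n):
    if st[i,4]>200:
        k=(l==i).astype(np.uint8); (u,v),r=cv2.minEnclosingCircle(np.argwhere(k)[:,::-1].astype(np.float32))
        ys,xs=np.nonzero(k&(d>0)); P=np.array([px_depth(c,x,y,d[y,x]) for y,x in zip(ys,xs)])
        z=float(sys.argv[2]); T=P[P[:,2]>np.percentile(P[:,2],95)-.004]
        print(st[i],"ray",ray_z(c,u,v,z).round(4),"top",T.min(0).round(4),T.max(0).round(4),((T.min(0)+T.max(0))/2).round(4))
for t in ["red_center","load_spot","seat","handle_face"]:
    for r in bot.pinpoint("wrist",t)[:2]:
        u,v=r["xy"][0]*640,r["xy"][1]*480; print(t,round(r["p"],2),round(u),round(v),ray_z(c,u,v,dict(red_center=.009,handle_face=.055).get(t,.021)).round(4))
s=bot.read_state(); print(s["time_s"],np.round(s["position"],4),np.round(s["tcp_rot"],3)[:,1],s["opening"],np.round(s["force"],2))
E
python3 w.py w1 .018
```

```text
[ 224  124   62   61 1513] ray [ 0.4285 -0.1163  0.018 ] top [ 0.408  -0.1371  0.0225] [ 0.4494 -0.0964  0.0275] [ 0.4287 -0.1167  0.025 ]
[296 212  41  43 796] ray [ 0.4418 -0.1874  0.018 ] top [ 0.4263 -0.2038  0.016 ] [ 0.4556 -0.1736  0.021 ] [ 0.441  -0.1887  0.0185]
red_center 0.83 315 233 [ 0.44   -0.1889  0.009 ]
red_center 0.75 257 153 [ 0.4295 -0.1167  0.009 ]
2.625 [ 0.4408 -0.1886  0.1529] [ 0.892 -0.452  0.001] 0.7009871443959519 [-0.53  0.63  0.31]
```

Request:
apply_moves --plan '[0,0,-0.7,0,0,0,-0.7,0,0,0,-0.7,0,0,0,-0.5,0,0,0,-0.25,0,0,0,-0.1,0,0,0,0,0]'

```text
time_s: 3.5
position: [0.441, -0.1877, 0.0054]
tcp_rot: [[0.451, 0.893, 0.001], [0.893, -0.451, -0.0], [-0.0, 0.001, -1.0]]
force: [-0.1, 0.7, -0.7]
opening: 0.699
grasp_force: 0.0
```

Request:
apply_moves --plan '[0,0,0,0,0,0,0,0,0,0,0,0,0,0,0,0]' --grip 1

```text
time_s: 4.0
position: [0.4409, -0.1872, 0.0053]
tcp_rot: [[0.45, 0.893, 0.0], [0.893, -0.45, -0.0], [-0.0, 0.0, -1.0]]
force: [-0.6, 0.2, 1.4]
opening: 0.34
grasp_force: 30.1
```

Request:
apply_moves --plan '[0,0,0.6,0,0,0,0.8,0,0,0,0.6,0,0.49,0.84,0,-0.82,0.49,0.84,0,-0.82,0.49,0.84,0,-0.82,0.49,0.84,0,-0.82,0.49,0.84,0,-0.82,0.49,0.84,0,-0.82,0.49,0.84,0,-0.82,0.55,0.86,0,-0.82,0,0,0,0]'

```text
time_s: 5.5
position: [0.6413, 0.1532, 0.1049]
tcp_rot: [[0.999, -0.037, 0.003], [-0.037, -0.999, 0.001], [0.003, -0.001, -1.0]]
force: [-0.6, 1.0, 0.1]
opening: 0.34
grasp_force: 30.0
```

```bash
python3 w.py w2 .12
```

```text
[ 279  292   73   44 1558] ray [0.6428 0.1517 0.12  ] top [0.6356 0.1371 0.1165] [0.6553 0.1663 0.12  ] [0.6454 0.1517 0.1183]
red_center 0.89 316 316 [0.592  0.1522 0.009 ]
load_spot 0.89 320 255 [0.6394 0.1481 0.021 ]
seat 0.84 324 209 [0.6685 0.1451 0.021 ]
5.75 [0.6387 0.1486 0.1048] [-0.042 -0.999  0.   ] 0.3416178846942879 [-0.05 -0.19  0.14]
```

View pics/w2.png

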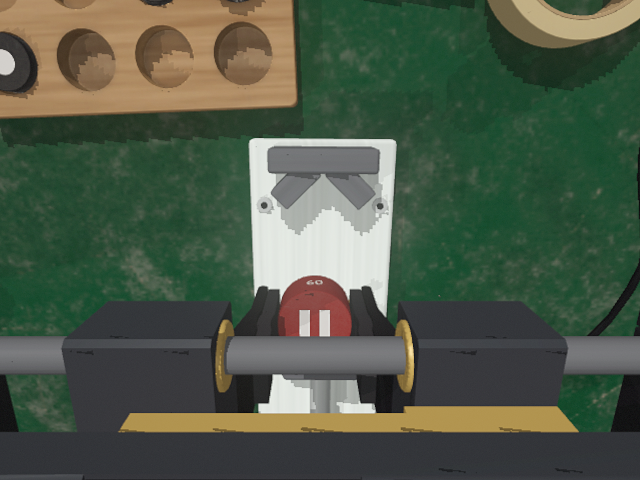

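Request:
apply_moves --plan '[0,0,-0.6,0,0,0,-0.6,0,0,0,-0.3,0,0,0,-0.15,0,0,0,-0.06,0,0,0,0,0,0,0,0,0]'

```text
time_s: 6.62
position: [0.6404, 0.1499, 0.0204]
tcp_rot: [[0.999, -0.041, 0.002], [-0.041, -0.999, 0.0], [0.002, -0.0, -1.0]]
force: [0.5, 0.3, 0.0]
opening: 0.34
grasp_force: 30.0
```

Request:
apply_moves --plan '[0,0,-0.03,0,0,0,-0.02,0,0,0,0,0,0,0,0,0]'

```text
time_s: 7.12
position: [0.6399, 0.1499, 0.0173]
tcp_rot: [[0.999, -0.041, 0.0], [-0.041, -0.999, 0.0], [0.0, -0.0, -1.0]]
force: [-0.2, 1.3, 1.9]
opening: 0.34
grasp_force: 30.0
```

Request:
apply_moves --plan '[0,0,0,0,0,0,0,0,0,0,0,0,0,0,0,0]' --grip -0.3

```text
time_s: 7.62
position: [0.6397, 0.1498, 0.0169]
tcp_rot: [[0.999, -0.041, -0.0], [-0.041, -0.999, -0.0], [-0.0, 0.0, -1.0]]
force: [0.2, -0.1, -0.9]
opening: 0.628
grasp_force: 0.0
```

Request:
apply_moves --plan '[0,0,0.3,0,0,0,0.8,0,0,0,0.9,0,0,0,0.6,0,-1,0.04,0,0,-1,0.04,0,0,-1,0.04,0,0,-1,0.04,0,0,-0.8,0.04,0,0,0,0,0,0,0,0,0,0]' --grip -0.3

```text
time_s: 9.0
position: [0.4017, 0.16, 0.1481]
tcp_rot: [[0.999, -0.041, 0.004], [-0.041, -0.999, 0.0], [0.004, -0.001, -1.0]]
force: [0.3, 1.1, -0.2]
opening: 0.647
grasp_force: 0.0
```

```bash
python3 w.py w3 .03; python3 m.py | grep -v plate
```

```text
[ 284  144   64   25 1409] ray [0.4576 0.1556 0.03  ] top [0.4551 0.1383 0.0793] [0.4672 0.1724 0.0846] [0.4612 0.1554 0.0819]
handle_face 0.76 316 166 [0.4542 0.1558 0.055 ]
9.25 [0.401  0.1597 0.1471] [-0.041 -0.999 -0.   ] 0.6518322860701745 [ 0.31 -0.06  0.71]
[ 238   21   44   54 1387] [0.913  0.1129 0.06  ]
[314  37  11  18  60] [ 0.9211 -0.0025  0.06  ]
[230 181  16  16 137] [0.6346 0.1439 0.06  ]
[215 276  23   7 130] [0.4634 0.158  0.06  ]
[359 289  22  22 280] [ 0.4306 -0.1149  0.018 ]
[[ 0.999 -0.041  0.001]
 [-0.041 -0.999  0.   ]
 [ 0.001 -0.    -1.   ]] 0.64825171918346
red_center 0.9 358 380 289 310 397
red_center 0.72 229 245 181 196 199
handle_face 0.67 215 237 270 283 224
fixture 0.84 208 264 153 288 5815
```

View pics/w3.png

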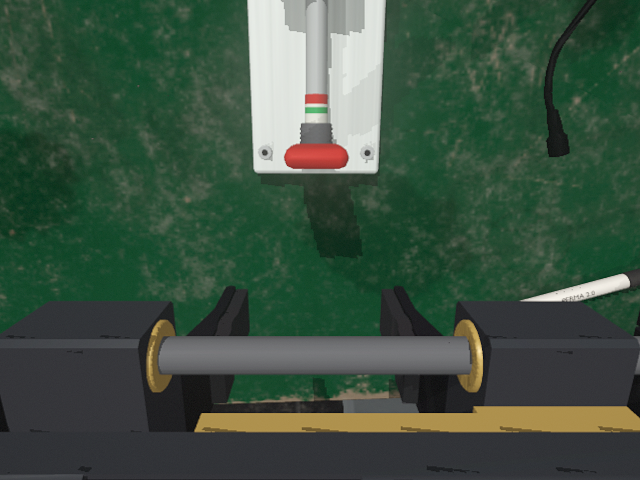

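Request:
apply_moves --plan '[0,-0.04,-0.7,0.02,0,-0.02,-0.7,0,0,0,-0.5,0,0,0,-0.24,0,0,0,0,0,0.3,-0.013,0,0,0.2,-0.009,0,0,0.1,-0.004,0,0,0,0,0,0,0,0,0,0]' --grip 1

```text
time_s: 10.7
position: [0.4292, 0.1555, 0.0401]
tcp_rot: [[0.999, -0.037, -0.001], [-0.037, -0.999, -0.0], [-0.001, 0.0, -1.0]]
force: [0.5, -0.7, 0.3]
opening: 0.008
grasp_force: 0.0
```

Request:
apply_moves --plan '[0.2,-0.009,0,0,0.1,-0.004,0,0,0.1,-0.004,0,0,0.1,-0.004,0,0,0.1,-0.004,0,0,0.1,-0.004,0,0,0.1,-0.004,0,0,0,0,0,0,0,0,0,0]'

```text
time_s: 11.82
position: [0.4696, 0.1538, 0.04]
tcp_rot: [[0.999, -0.037, -0.0], [-0.037, -0.999, -0.0], [-0.0, 0.0, -1.0]]
force: [-1.2, -0.6, 0.2]
opening: 0.003
grasp_force: 0.7
```

```bash
cat > t.py <<'E'
from h import *
import sys
for n in ["top","scene"]:
    p,d=bot.capture(n); q=p[145:300,195:280] if n=="top" else p[220:330,190:335]
    q=cv2.resize(q,None,fx=3.7 if n=="top" else 3.2,fy=3.7 if n=="top" else 3.2,interpolation=cv2.INTER_CUBIC)
    q=cv2.copyMakeBorder(q,0,max(0,574-q.shape[0]),0,0,cv2.BORDER_CONSTANT)
    out=q if n=="top" else np.hstack([out,q])
cv2.imwrite(f"pics/{sys.argv[1]}.png",out[:600,:800,::-1]); print(out.shape)
F=[];X=[]
for _ in range(6):
    bot.capture("wrist"); s=bot.read_state(); F.append(s["force"]); X.append(s["position"])
print(s["time_s"],np.mean(F,0).round(2),np.mean(X,0).round(4))
E
python3 t.py t1
```

```text
(574, 778, 3)
12.225 [-1.77 -0.31  0.03] [0.4695 0.1538 0.04  ]
```

View pics/t1.png

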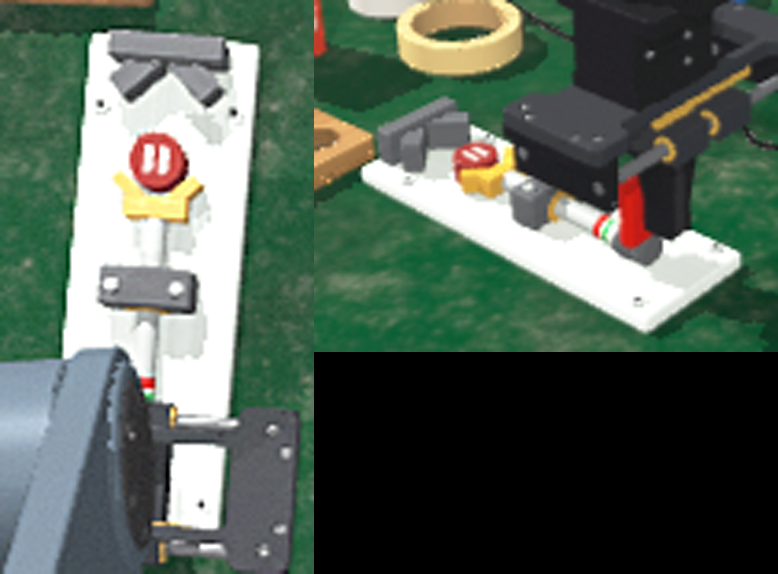

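The specimen sits centred in the brass V and the plunger has moved it forward at about 1.8 N. I keep pushing.

Request:
apply_moves --plan '[0.08,-0.0035,0,0,0.08,-0.0035,0,0,0.08,-0.0035,0,0,0.08,-0.0035,0,0,0.08,-0.0035,0,0,0.08,-0.0035,0,0,0.04,-0.002,0,0,0,0,0,0,0,0,0,0]'

```text
time_s: 13.35
position: [0.4958, 0.1527, 0.04]
tcp_rot: [[0.999, -0.037, 0.0], [-0.037, -0.999, -0.0], [0.0, -0.0, -1.0]]
force: [-1.8, -1.6, 0.3]
opening: 0.005
grasp_force: 0.9
```

Request:
apply_moves --plan '[0.04,-0.002,0,0,0.04,-0.002,0,0,0,0,0,0,0,0,0,0]'

```text
time_s: 13.85
position: [0.4999, 0.1525, 0.04]
tcp_rot: [[0.999, -0.038, 0.0], [-0.038, -0.999, 0.0], [0.0, -0.0, -1.0]]
force: [-2.1, -0.8, -0.3]
opening: 0.003
grasp_force: 1.0
```

Request:
apply_moves --plan '[0.04,-0.002,0,0,0.04,-0.002,0,0,0,0,0,0,0,0,0,0]'

```text
time_s: 14.35
position: [0.5033, 0.1523, 0.04]
tcp_rot: [[0.999, -0.037, -0.001], [-0.037, -0.999, -0.0], [-0.001, 0.0, -1.0]]
force: [-3.3, -0.3, 1.0]
opening: 0.004
grasp_force: 1.8
```

Request:
apply_moves --plan '[0.04,-0.002,0,0,0,0,0,0,0,0,0,0]'

```text
time_s: 14.72
position: [0.5047, 0.1522, 0.04]
tcp_rot: [[0.999, -0.038, -0.002], [-0.038, -0.999, -0.0], [-0.002, 0.0, -1.0]]
force: [-5.6, -0.2, 1.2]
opening: 0.005
grasp_force: 2.7
```

Request:
apply_moves --plan '[0.04,-0.002,0,0,0,0,0,0,0,0,0,0]'

```text
time_s: 15.1
position: [0.5058, 0.1522, 0.04]
tcp_rot: [[0.999, -0.038, -0.004], [-0.038, -0.999, -0.0], [-0.004, 0.0, -1.0]]
force: [-6.3, -0.1, 3.4]
opening: 0.008
grasp_force: 3.3
```

Request:
apply_moves --plan '[0.04,-0.002,0,0,0,0,0,0,0,0,0,0]'

```text
time_s: 15.48
position: [0.507, 0.1521, 0.0399]
tcp_rot: [[0.999, -0.038, -0.005], [-0.038, -0.999, -0.0], [-0.005, 0.0, -1.0]]
force: [-7.6, 0.2, 4.6]
opening: 0.004
grasp_force: 3.9
```

```bash
python3 t.py t2
```

```text
(574, 778, 3)
15.875 [-7.47  0.36  4.24] [0.507  0.1521 0.04  ]
```

View pics/t2.png

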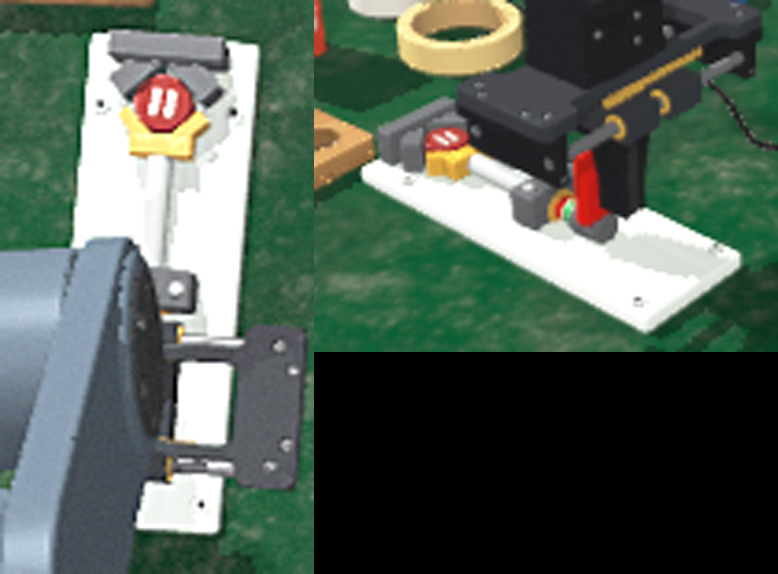

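The red specimen is home in the steel V and the load spring is giving at about 7.5 N, roughly 3.5 mm. I press on in small steps.

Request:
apply_moves --plan '[0.04,-0.002,0.01,0,0,0,0,0,0,0,0,0]'

```text
time_s: 16.25
position: [0.5079, 0.152, 0.0401]
tcp_rot: [[0.999, -0.038, -0.008], [-0.038, -0.999, -0.0], [-0.008, 0.0, -1.0]]
force: [-8.1, 1.8, 2.5]
opening: 0.005
grasp_force: 4.3
```

Request:
apply_moves --plan '[0.04,-0.002,0.01,0,0,0,0,0,0,0,0,0]'

```text
time_s: 16.62
position: [0.5088, 0.152, 0.0401]
tcp_rot: [[0.999, -0.038, -0.01], [-0.038, -0.999, -0.0], [-0.01, 0.001, -1.0]]
force: [-9.1, 0.5, 0.9]
opening: 0.003
grasp_force: 4.8
```

```bash
cat > b.py <<'E'
from h import *
import sys
p,d=bot.capture("scene"); u=int(sys.argv[2]);v=int(sys.argv[3])
cv2.imwrite(f"pics/{sys.argv[1]}.png",cv2.resize(p[v-25:v+25,u-32:u+32,::-1],None,fx=12,fy=12,interpolation=cv2.INTER_NEAREST))
F=[];X=[]
for _ in range(6):
    bot.capture("wrist"); s=bot.read_state(); F.append(s["force"]); X.append(s["position"])
print(s["time_s"],np.mean(F,0).round(2),np.mean(X,0).round(4))
E
python3 b.py b1 270 285
```

```text
16.975 [-9.26  0.85  1.61] [0.5088 0.152  0.0401]
```

View pics/b1.png

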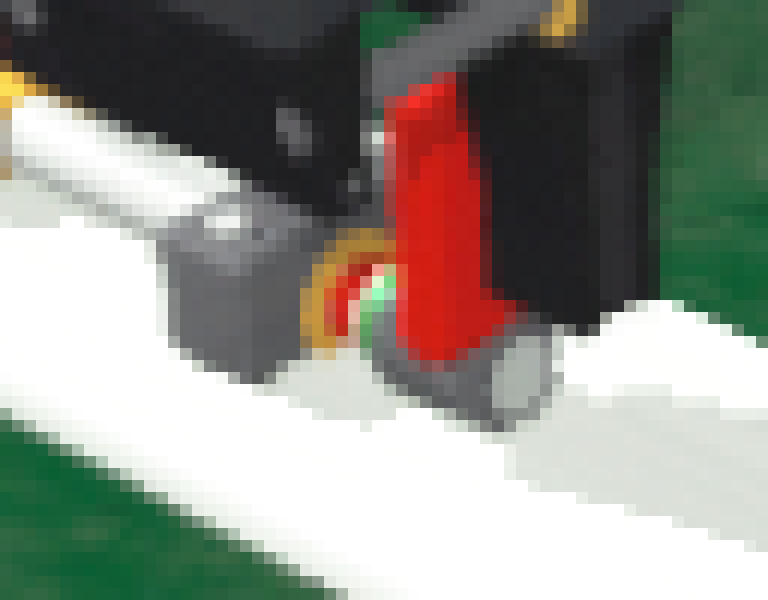

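The rim is at the start of the green band (white, then red, visible ahead of it), which agrees with about 9.3 N. I need about 2.7 mm more.

Request:
apply_moves --plan '[0.04,-0.002,0.005,0,0,0,0,0,0,0,0,0]'

```text
time_s: 17.35
position: [0.5099, 0.1519, 0.0402]
tcp_rot: [[0.999, -0.037, -0.012], [-0.037, -0.999, -0.0], [-0.012, 0.001, -1.0]]
force: [-10.4, 1.2, 0.8]
opening: 0.001
grasp_force: 5.3
```

Request:
apply_moves --plan '[0.04,-0.002,0.005,0,0,0,0,0,0,0,0,0]'

```text
time_s: 17.73
position: [0.5109, 0.1519, 0.0402]
tcp_rot: [[0.999, -0.038, -0.014], [-0.038, -0.999, -0.0], [-0.014, 0.001, -1.0]]
force: [-11.3, 2.3, 0.7]
opening: 0.003
grasp_force: 5.9
```

```bash
python3 b.py b2 270 285
```

```text
18.075 [-11.98   1.32   1.56] [0.5109 0.1519 0.0402]
```

View pics/b2.png

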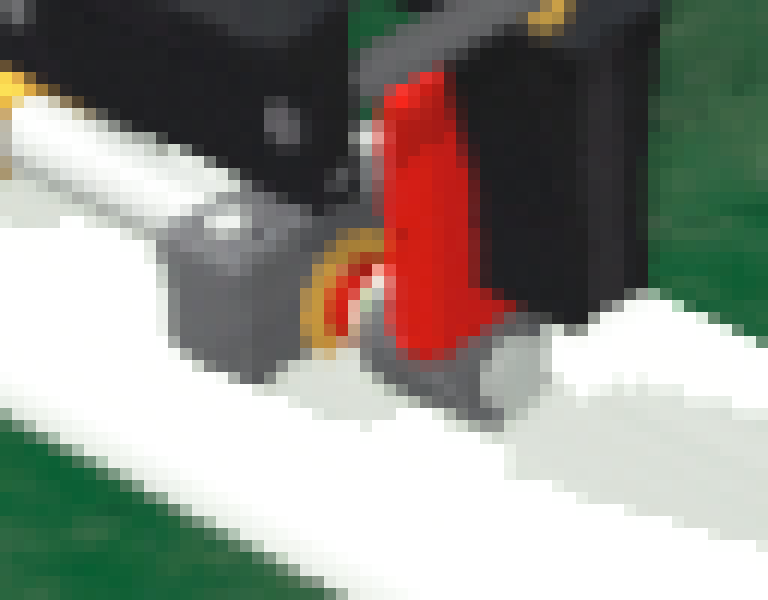

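Request:
apply_moves --plan '[0,0,0,0,0,0,0,0,0,0,0,0,0,0,0,0]'

```text
time_s: 18.58
position: [0.5109, 0.1519, 0.0402]
tcp_rot: [[0.999, -0.037, -0.014], [-0.037, -0.999, -0.0], [-0.014, 0.001, -1.0]]
force: [-11.4, 1.1, 1.5]
opening: 0.005
grasp_force: 5.9
```

```bash
python3 b.py b3 270 285
```

```text
18.925 [-11.3    1.12   1.07] [0.5109 0.1519 0.0402]
```

The force holds steady at about 11.5 N, roughly 7.5–8 mm of travel. The rim is inside the green band, with white and red still visible ahead of it, so I hand in.

```bash
python3 -c "
from rig import bot
print(bot.hand_in())"
```

```text
the job is handed in; nothing more can be done
None
```

The job is handed in: the smaller red specimen is seated against the V, and the arm is still holding the handle at about 11.5 N (an estimated 7.5–8 mm of spring travel), with the sleeve's rim in the green band and short of the red.

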